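Contact check of the terminal unit with a hand probe

TASK

Take the hand probe out of its stand and touch its tip to the middle of the three sprung terminal heads in this order: round, square, oblong. Press each head gently down about 2 to 5 mm, short of its stop, and keep it there for about half a second; the one that stands under the hood has to be reached by slanting the probe in from an open side of the hood, without banging the hood. Then put the probe back upright in its stand, collar down on the rim, let go, and leave the timer, vial and petri dish undisturbed.

Things in the scene. Friction and masses are not known exactly. Their poses are not given: they have to be found in the camera images.
- probe: hand probe, 160 mm long, about 80 g. Origin at the very tip (round, 8 mm across), z axis from the tip up the handle. Steel shaft 8 mm thick from 0 to 85 mm; black round collar 28 mm across from 85 to 92 mm; black square handle 20 x 20 mm, flats square to its x and y axes, from 92 to 160 mm. Starts upright in the stand, tip down
- probe_tip (a point): the very tip of the probe, same point as the probe's origin
- probe_stand: fixed round stand: dark foot 90 mm across, aluminium column 32 mm across, rim 95 mm above the table, upright bore 16 mm wide and 87 mm deep. Origin on its axis, at the underside on the table, z up. The probe hangs in the bore with its collar on the rim and its tip 10 mm above the table
- terminal_unit: fixed flat housing, 110 x 250 x 20 mm, grey with black top. Origin at the centre of its underside on the table, z up; x points away from the robot (turned by up to 0.35 rad), y along its length. Posts stand at x = 0 and y = +80, 0 and -80 mm, each a different kind; an aluminium hood covers the place at y = +80 mm
- hood_edge (a point): point on the lower right edge of the hood's roof, straight across (-y) from the post below; at x = 0, y = +49 mm of the unit, 126 mm above the table. Roof 5 mm thick, from x = -30 to +45 and y = 49 to 124 mm; walls at the back (+x) and left (+y), open to the right (-y) and front (-x). Reach the head's middle with the handle leaning 25 to 50 degrees toward an open side, e.g. 40 toward -y
- round_post: terminal post with a flat-topped steel head, 5 mm thick: a round disc, 28 mm across. In any one of the unit's three places. Origin: on its axis (the middle of the head), at its foot on the unit's top face, 20 mm above the table; axes parallel to the unit's. Top of the unpressed head 28 to 40 mm above the origin, different each time: feel for it. Sinks on a spring: 1.5 N plus 1 N per mm, stop at 8 mm
- square_post: terminal post with a flat-topped steel head, 5 mm thick: a square plate, 27 x 27 mm. In any one of the unit's three places. Origin: on its axis (the middle of the head), at its foot on the unit's top face, 20 mm above the table; axes parallel to the unit's. Top of the unpressed head 28 to 40 mm above the origin, different each time: feel for it. Sinks on a spring: 1.5 N plus 1 N per mm, stop at 8 mm
- oblong_post: terminal post with a flat-topped steel head, 5 mm thick: an oblong plate, 20 mm along x and 42 mm along y. In any one of the unit's three places. Origin: on its axis (the middle of the head), at its foot on the unit's top face, 20 mm above the table; axes parallel to the unit's. Top of the unpressed head 28 to 40 mm above the origin, different each time: feel for it. Sinks on a spring: 1.5 N plus 1 N per mm, stop at 8 mm
- timer: white bench timer 66 x 68 x 17 mm lying behind the unit; origin at the centre of its underside; leave alone
- vial: screw-cap vial, 23 mm across and 63 mm high, standing behind the unit; origin at the centre of its underside; leave alone
- petri: petri dish with lid, 65 mm across and 13 mm high, on the low round plate beyond the stand; origin at the centre of its underside; leave alone

How it is judged:
By the outcome, as a careful person would: the job done as asked, in the order asked, and still so for the second after the job is handed in, with the robot touching nothing.
It also fails if it takes over 61 s, if anything falls off the work surface, if the arm or the gripper's body presses on something with over 40 N, if the wrist force passes 120 N, or if a joint passes its speed limit or range.

ROBOT

A 6-joint arm with a two-finger parallel gripper is mounted at the origin on a cart in front of the work surface, level with it; the furniture and walls round the work are solid. World frame = base frame: x ahead of the robot, y to its left, z up, the work surface at z = 0. Lengths are in m, angles in rad, forces in N, time in s.
With the tool pointing down it reaches from about 0.325 to 0.9 m from the base axis. Payload 6.1 kg.
Tool frame: the origin (TCP) lies on the mounting face of the last link; the fingertips stand 173 mm ahead of it and the grasp point (between the pads) lies 155 mm ahead of it; z points along the fingers, y is the line along which they close (so a half turn about z gives the same grasp; the last joint's range is limited). The gripper opens to 85 mm and grips with 20 to 120 N. Pads are 22 mm wide; open, the fingers measure 114 mm over their backs; the gripper's body (76 mm by 85 mm) begins 54 mm behind the grasp point. The pads swing forward as they close: fully open they stand 13 mm farther back than shut.
Start: joints at [0.989, 0.22, 1.526, -0, 1.395, -0.126], TCP at [0.275, 0.561, 0.405] pointing down, gripper open.
Joint ranges: [-2.98, 2.98], [-0.91, 2.08], [0.09, 2.57], [-1.24, 4.39], [0.2, 2.65], [-2.68, 2.68]. Speed limits (rad/s): [2.57, 2.57, 3.01, 3.14, 3.14, 3.14].

INTERFACE

Orientations are given as a 3x3 rotation matrix whose columns are the frame's x, y, z axes.
In Python, from cell import env gives the robot as it stands.
- The arm moves only by the tool send_rows, never from a script. Its argument "increments" is a list of rows, each a list of 5 numbers: the opening, from 0 (shut) to 1 (fully open), then the shift along the tool's x, y, z in m, then the turn about the tool's z in degrees. In form: [[gripper, x, y, z, turn], ...]. A call has exactly 10 rows; each row is the pose to reach, as a shift and turn from the pose commanded when the call began, along the tool's axes at that moment; what a row does not reach only later rows make up. A row lasts 1/8 s, in which the tool goes at most 62.5 mm and 10.7 degrees, less where a joint would pass 70% of its speed; a pose out of reach is approached as far as the arm can. A call with a gripper value outside its range is refused whole. The fingers move at their own pace and stop on an object; "grip_force" is the grip in N (left out, the last holds). Time passes only in rows, so rows that repeat a pose let the fingers close, or fill a call up. It gives the time, the measured TCP pose, the force, the opening and the grip force at its end, in the units of the state.
- env.state(): the state, without advancing time (a new reading comes with each control period).
- env.grab_frame(name): name is "side" or "top"; returns the picture (384x512x3 uint8, blue, green, red); there is no depth.
- env.calibration(name): a dict with "fovy" (degrees; the focal length in pixels is half the picture's height over the tangent of half this angle, whatever the lens; pixels are square), "cx", "cy" (the principal point, pixels), "view" (4x4, takes a point from world to camera coordinates). Camera axes: x right, y down, z forward; pixel columns grow to the right and rows downward; lengths in m; the calibration is good to about 2 mm. A picture is of the moment at which its call begins. calibration takes no time and is no camera call.
- env.close_job(): hands the job in; it is judged then, once.
Trained networks look in the newest picture that a camera, given by its name, has taken for a name from the list of things; names that differ only in an ending like _2 or _b are one class to them, and where a whole thing is asked for, a point or a joint stands for the part that bears it (a point fixed in the world has none). Each returns a list of dicts, best first, with "p" (0 to 1); they miss things now and then, are a little off and sometimes report something else, mostly with a low value. They report only what shows in the picture. A call takes as long as a camera call.
- env.spot_in(camera, target): "at" ([column, row] in pixels, amid what is visible of it).
- env.silhouettes(camera, target): "pixels" (384x512 bool, what is visible of it) and "at" ([column, row] in pixels, amid what is visible of it).
The state is a dict: "time_s": time; "joint_positions": joint angles; "joint_velocities": joint speeds; "effort": joint torques, N m; "eef_pos": TCP position; "tool_rot": TCP orientation; "ft_force": force on the tool from outside, world axes, zero at the start; "torque": the same for the moment, N m; "width": opening from 0.0 (shut) to 1.0 (fully open); "grasp_force": force on a finger pad.
Only numpy, scipy, OpenCV 4.12 (cv2) and the standard library are available. Lean on these libraries where they do the work, as an engineer would, in place of code of your own. Each camera call takes 0.05 s, during which the arm holds its last target. There are 200 camera calls.

## Working session

There is one attempt and no reset: what is moved stays moved. The work goes in short steps, Python scripts to look and compute and a tool call to move; the robot and the scene stay as the last step left them, time stands still between calls to the robot, and variables do not carry over. Pictures are saved under pics/ and viewed, at most 10 in all, crops included, and the job is handed in when it is done.

Besides the shell and the picture viewer there is one more tool, called after "Emit:" in YAML: its name, and indented under it one key for each argument. send_rows: Moves the arm, as the interface text tells. Its arguments: {"type":"object","properties":{"increments":{"type":"array","items":{"type":"array","items":{"type":"number"}}},"grip_force":{"type":"number"}},"required":["increments"]}

```bash
mkdir -p pics; python3 - <<'E'
from cell import env
import cv2,numpy as np
s=env.state()
print(s['time_s'],s['eef_pos'],np.round(s['tool_rot'],3).tolist(),s['ft_force'],s['width'])
for c in('side','top'):
    cv2.imwrite(f'pics/{c}0.png',env.grab_frame(c))
    k=env.calibration(c); print(c,k['fovy'],k['cx'],k['cy'],np.round(k['view'],4).tolist())
    for t in ['probe','probe_stand','terminal_unit','hood_edge','round_post','square_post','oblong_post','probe_tip']:
        print(t,[(np.round(d['at'],1).tolist(),round(d['p'],2)) for d in env.spot_in(c,t)[:3]])
E
```

```text
0.0 [0.27495436 0.56096956 0.40357471] [[-0.898, 0.44, -0.001], [0.44, 0.898, -0.002], [0.0, -0.002, -1.0]] [ 0.86757365  0.13850306 -0.5569524 ] 0.9997357781984053
side 51.42500460347305 257.08294408327606 190.8415735470245 [[-0.824, -0.5663, 0.0191, 0.4662], [-0.3918, 0.5451, -0.7412, 0.3717], [0.4093, -0.6182, -0.671, 0.6284], [0.0, 0.0, 0.0, 1.0]]
probe [([354.7, 157.4], 0.7), ([254.5, 240.9], 0.32)]
probe_stand [([351.1, 198.5], 0.85)]
terminal_unit [([221.7, 277.7], 0.86), ([354.3, 158.2], 0.66), ([212.6, 291.8], 0.27)]
hood_edge [([219.4, 278.3], 0.79), ([215.1, 292.8], 0.5)]
round_post [([231.7, 266.5], 0.82)]
square_post [([251.1, 241.5], 0.85)]
oblong_post [([215.1, 295.6], 0.68)]
probe_tip [([354.4, 159.5], 0.56)]
top 47.150167108674786 250.35904770321778 190.8510026545772 [[-0.0015, -0.9998, -0.0223, -0.0572], [-0.9807, 0.0059, -0.1955, 0.6145], [0.1956, 0.0215, -0.9804, 1.1281], [0.0, 0.0, 0.0, 1.0]]
probe [([338.6, 234.9], 0.59)]
probe_stand [([330.9, 242.0], 0.71)]
terminal_unit [([198.4, 204.1], 0.65)]
hood_edge [([199.7, 205.3], 0.96)]
round_post []
square_post [([198.0, 204.0], 0.68), ([238.0, 201.1], 0.54), ([331.2, 240.4], 0.31)]
oblong_post [([204.9, 204.3], 0.17), ([199.1, 205.8], 0.15)]
probe_tip []
```

```bash
ls
```

```text
pics
```

View pics/side0.png

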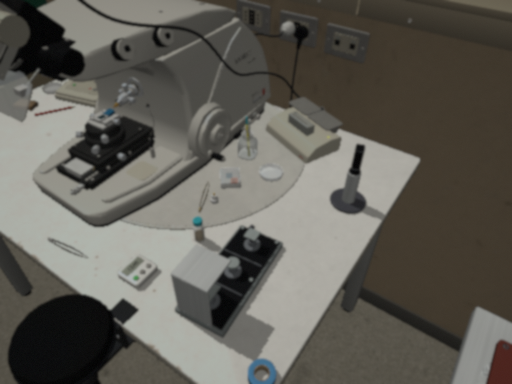

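View pics/top0.png

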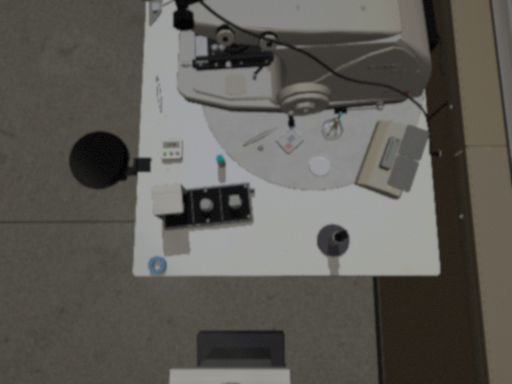

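```bash
python3 - <<'E'
import cv2,numpy as np
a=cv2.imread('pics/side0.png')[215:335,165:295]; b=cv2.imread('pics/top0.png')[175:235,145:262]
c=cv2.imread('pics/side0.png')[135:220,320:390]; d=cv2.imread('pics/top0.png')[220:260,310:355]
r=lambda i,w,h:cv2.resize(i,(w,h),interpolation=cv2.INTER_CUBIC)
o=np.zeros((600,800,3),np.uint8)
o[:360,:390]=r(a,390,360); o[:240,395:395+400]=r(b,400,205) [:240] if 0 else cv2.copyMakeBorder(r(b,400,205),0,35,0,0,cv2.BORDER_CONSTANT)
o[365:365+235,:193]=r(c,193,235); o[250:250+320,400:760]=r(d,360,320)
o=cv2.convertScaleAbs(o,alpha=1.5)
cv2.imwrite('pics/crop0.png',o)
E
```

```text
(no output)
```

View pics/crop0.png

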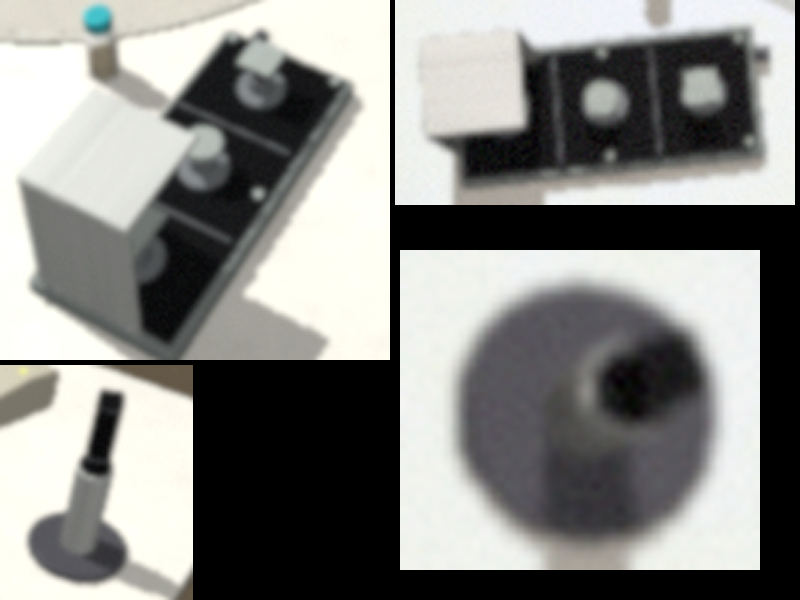

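```bash
cat > h.py <<'E'
import cv2,numpy as np
from scipy.optimize import minimize
from cell import env
CAL={c:env.calibration(c) for c in('side','top')}
def proj(c,P):
    k=CAL[c];f=192/np.tan(np.radians(k['fovy'])/2)
    p=np.c_[np.atleast_2d(P),np.ones(len(np.atleast_2d(P)))]@np.array(k['view']).T
    return np.c_[f*p[:,0]/p[:,2]+k['cx'],f*p[:,1]/p[:,2]+k['cy']]
def ray(c,uv):
    k=CAL[c];f=192/np.tan(np.radians(k['fovy'])/2);V=np.array(k['view'])
    d=V[:3,:3].T@[(uv[0]-k['cx'])/f,(uv[1]-k['cy'])/f,1]; return -V[:3,:3].T@V[:3,3],d/np.linalg.norm(d)
def atz(c,uv,z):
    o,d=ray(c,uv); return o+d*(z-o[2])/d[2]
def tri(uvs):
    A=np.zeros((3,3));b=np.zeros(3)
    for c,uv in uvs.items():
        o,d=ray(c,uv);M=np.eye(3)-np.outer(d,d);A+=M;b+=M@o
    return np.linalg.solve(A,b)
def Rz(a): return np.array([[np.cos(a),-np.sin(a),0],[np.sin(a),np.cos(a),0],[0,0,1]])
def box(x0,x1,y0,y1,z0,z1): return np.array([[x,y,z] for x in(x0,x1) for y in(y0,y1) for z in(z0,z1)])
def cyl(r,z0,z1): 
    t=np.linspace(0,2*np.pi,33)[:-1]; return np.array([[r*np.cos(a),r*np.sin(a),z] for z in(z0,z1) for a in t])
def render(c,parts,S=4):
    m=np.zeros((384*S,512*S),np.uint8)
    for P in parts:
        q=((proj(c,P)+.5)*S-.5)
        cv2.fillConvexPoly(m,cv2.convexHull(np.round(q).astype(np.int32)),1)
    return cv2.resize(m.astype(np.float32),(512,384),interpolation=cv2.INTER_AREA)
def fit(masks,model,x0,step):
    def cost(p): 
        e=0
        for c,m in masks.items():
            r=render(c,model(p)); e+=np.abs(r-m).sum()/m.sum()
        return e
    x0=np.array(x0);sx=np.vstack([x0]+[x0+np.eye(len(x0))[i]*step[i] for i in range(len(x0))])
    return minimize(cost,x0,method='Nelder-Mead',options=dict(initial_simplex=sx,xatol=1e-4,fatol=1e-4))
E
python3 - <<'E'
from h import *
M={}
for c in('side','top'):
    env.grab_frame(c)
    for t in('terminal_unit','probe','probe_stand'):
        r=env.silhouettes(c,t)
        for d in r[:3]: print(c,t,round(d['p'],2),d['at'],d['pixels'].sum())
        if r: M[c,t]=r[0]['pixels'].astype(np.float32)
np.savez('m.npz',**{f'{a}_{b}':v for (a,b),v in M.items()})
print(atz('top',[206,205],.055),tri({'top':(206.5,204),'side':(233,263)}),tri({'top':(235,200.5),'side':(251,236)}),atz('top',[333,240],0))
E
```

```text
side probe 0.79 [353.9, 157.9] 320
side probe_stand 0.88 [348.9, 199.9] 908
top terminal_unit 0.9 [199.7, 206.8] 3642
top probe 0.58 [337.4, 234.5] 143
top probe_stand 0.65 [329.3, 241.5] 624
[0.57703534 0.06056471 0.055     ] [0.58256567 0.06108956 0.0428026 ] [ 0.59212439 -0.0166136   0.04575582] [ 0.48626812 -0.28656066  0.        ]
```

```bash
python3 - <<'E'
from h import *
Z=dict(np.load('m.npz'))
for i in range(3):
    env.grab_frame('side'); r=env.silhouettes('side','terminal_unit')
    print([(round(d['p'],2),d['at'],d['pixels'].sum()) for d in r])
    if r and r[0]['pixels'].sum()>2000: Z['side_terminal_unit']=r[0]['pixels'].astype(np.float32);break
np.savez('m.npz',**Z)
def unit(p):
    T=lambda B:B/1000@Rz(p[2]).T+[p[0],p[1],0]
    return [T(box(-55,55,-125,125,0,20)),T(box(-30,45,49,124,126,131)),T(box(40,45,49,124,20,131)),T(box(-30,45,119,124,20,131)),]+[T(cyl(14,0,34)+[0,y,20]) for y in(80,0,-80)]
def probe(p): # stand axis xy, yaw
    T=lambda B:B/1000@Rz(p[2]).T+[p[0],p[1],0]
    return [T(cyl(14,95,102)),T(box(-10,10,-10,10,102,170))]
def stand(p):
    T=lambda B:B/1000+[p[0],p[1],0]
    return [T(cyl(45,0,8)),T(cyl(16,0,95))]
for name,mod,x0,st in(('terminal_unit',unit,[.58,.06,.1],[.01,.01,.1]),('probe_stand',stand,[.48,-.287],[.01,.01]),('probe',probe,[.48,-.287,.3],[.01,.01,.3])):
    ms={c:Z[f'{c}_{name}'] for c in('side','top') if f'{c}_{name}' in Z}
    if name=='probe_stand': # remove probe silhouette region effects
        pass
    for sel in (ms,)+tuple({c:ms[c]} for c in ms if len(ms)>1):
        r=fit(sel,mod,x0,st); print(name,list(sel),np.round(r.x,4),round(r.fun,3))
E
```

```text
[(0.86, [222.4, 277.6], np.int64(6287))]
terminal_unit ['side', 'top'] [0.5831 0.0631 0.0998] 0.281
terminal_unit ['side'] [0.5833 0.0635 0.0979] 0.169
terminal_unit ['top'] [0.5835 0.0634 0.1094] 0.114
probe_stand ['side', 'top'] [ 0.4874 -0.2871] 0.554
probe_stand ['side'] [ 0.4872 -0.2876] 0.165
probe_stand ['top'] [ 0.4875 -0.2844] 0.384
probe ['side', 'top'] [ 0.4868 -0.2845  0.3856] 0.262
probe ['side'] [ 0.4859 -0.2859  0.3204] 0.091
probe ['top'] [ 0.4876 -0.2845  0.4379] 0.087
```

Emit:
send_rows:
  increments:
    - [1, -0.011, -0.013, 0, 2]
    - [1, -0.039, -0.047, 0, 6]
    - [1, -0.073, -0.087, 0, 11]
    - [1, -0.11, -0.13, 0, 16]
    - [1, -0.146, -0.173, 0, 21]
    - [1, -0.183, -0.217, 0, 26]
    - [1, -0.22, -0.26, 0, 31]
    - [1, -0.256, -0.303, 0, 36]
    - [1, -0.293, -0.347, 0, 40]
    - [1, -0.329, -0.39, 0, 42]
  grip_force: 20

```text
time_s: 2.65
eef_pos: [0.3983, 0.0639, 0.4048]
tool_rot: [[-0.37, 0.929, 0.001], [0.929, 0.37, -0.0], [-0.001, 0.001, -1.0]]
ft_force: [1.5, -0.1, 0.2]
width: 0.998
grasp_force: 0.0
```

```bash
cat >> h.py <<'E'
def togo(world,yang=None):
    """shift in tool axes (mm) to bring TCP to world; turn (deg) to bring tool y to angle yang (deg)"""
    s=env.state();R=np.array(s['tool_rot']);d=R.T@(np.array(world)-s['eef_pos'])*1000
    a=np.degrees(np.arctan2(R[1,1],R[0,1]))
    print('t',round(s['time_s'],2),'pos',np.round(s['eef_pos'],4),'yang',round(a,2),'shift mm',np.round(d,1),'turn',None if yang is None else round(a-yang,2),'F',np.round(s['ft_force'],2),'w',round(s['width'],3),'g',np.round(s['grasp_force'],1),'qd',np.abs(s['joint_velocities']).max().round(2))
    return d
E
python3 -c "
from h import *
togo([.487,-.286,.36],22)"
```

```text
t 2.65 pos [0.3983 0.0639 0.4048] yang 21.7 shift mm [-357.8  -46.9   45. ] turn -0.3 F [ 1.47 -0.15  0.19] w 0.998 g 0.0 qd 1.11
```

Emit:
send_rows:
  increments:
    - [1, -0.056, -0.007, 0.0, 0]
    - [1, -0.112, -0.015, 0.005, 0]
    - [1, -0.168, -0.022, 0.01, 0]
    - [1, -0.224, -0.03, 0.018, 0]
    - [1, -0.278, -0.037, 0.027, 0]
    - [1, -0.32, -0.042, 0.036, 0]
    - [1, -0.347, -0.046, 0.043, 0]
    - [1, -0.358, -0.047, 0.045, 0]
    - [1, -0.358, -0.047, 0.045, 0]
    - [1, -0.358, -0.047, 0.045, 0]

```text
time_s: 3.9
eef_pos: [0.4885, -0.2826, 0.3601]
tool_rot: [[-0.373, 0.928, 0.0], [0.928, 0.373, 0.0], [-0.0, 0.0, -1.0]]
ft_force: [0.3, -0.4, -0.1]
width: 1.0
grasp_force: 0.0
```

```bash
python3 - <<'E'
from h import *
togo([.487,-.286,.287],22)
im=env.grab_frame('side');im2=env.grab_frame('top')
o=np.hstack([cv2.resize(im[60:260,270:440],(400,470)),cv2.resize(im2[190:290,260:400],(400,286))[:470] if 0 else cv2.copyMakeBorder(cv2.resize(im2[190:290,270:355],(400,470)),0,0,0,0,0)])
cv2.imwrite('pics/app.png',cv2.convertScaleAbs(o,alpha=1.4))
E
```

```text
t 3.9 pos [ 0.4885 -0.2826  0.3601] yang 21.92 shift mm [-2.6 -2.7 73.1] turn -0.08 F [ 0.31 -0.38 -0.09] w 1.0 g 0.0 qd 0.01
```

View pics/app.png

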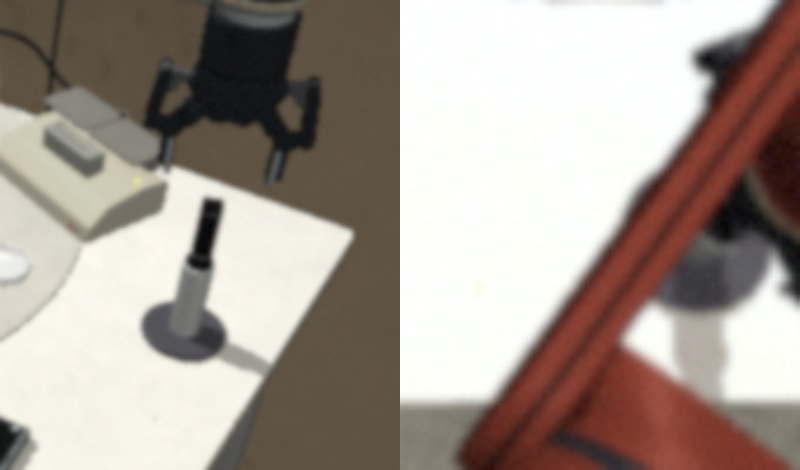

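Emit:
send_rows:
  increments:
    - [1, -0.0026, -0.0027, 0.012, 0]
    - [1, -0.0026, -0.0027, 0.03, 0]
    - [1, -0.0026, -0.0027, 0.048, 0]
    - [1, -0.0026, -0.0027, 0.064, 0]
    - [1, -0.0026, -0.0027, 0.073, 0]
    - [1, -0.0026, -0.0027, 0.073, 0]
    - [0, -0.0026, -0.0027, 0.073, 0]
    - [0, -0.0026, -0.0027, 0.073, 0]
    - [0, -0.0026, -0.0027, 0.073, 0]
    - [0, -0.0026, -0.0027, 0.073, 0]
  grip_force: 20

```text
time_s: 5.25
eef_pos: [0.4873, -0.287, 0.2872]
tool_rot: [[-0.373, 0.928, 0.001], [0.928, 0.373, -0.0], [-0.001, 0.001, -1.0]]
ft_force: [0.1, -0.7, 2.9]
width: 0.232
grasp_force: 24.4
```

```bash
python3 -c "
from h import *
togo([.487,-.286,.287],22);print(env.state()['torque'])"
```

```text
t 5.25 pos [ 0.4873 -0.287   0.2872] yang 21.88 shift mm [1.1 0.1 0.2] turn -0.12 F [ 0.13 -0.73  2.93] w 0.232 g 24.4 qd 0.0
[ 0.018308   -0.08564234  0.01221222]
```

Emit:
send_rows:
  increments:
    - [0, -0.0026, -0.0027, 0, 0]
    - [0, 0, 0, 0, 0]
    - [0, 0, 0, -0.008, 0]
    - [0, 0, 0, -0.024, 0]
    - [0, 0, 0, -0.045, 0]
    - [0, 0, 0, -0.066, 0]
    - [0, 0, 0, -0.087, 0]
    - [0, 0, 0, -0.102, 0]
    - [0, 0, 0, -0.11, 0]
    - [0, 0, 0, -0.11, 0]
  grip_force: 120

```text
time_s: 6.5
eef_pos: [0.4872, -0.287, 0.3972]
tool_rot: [[-0.373, 0.928, 0.001], [0.928, 0.373, -0.0], [-0.001, 0.0, -1.0]]
ft_force: [-0.3, -0.7, -0.8]
width: 0.218
grasp_force: 117.2
```

```bash
python3 -c "
from h import *
togo([.5832,.0632,.277+.080],5.7)
for c in('side','top'):
    cv2.imwrite(f'pics/l{c}.png',env.grab_frame(c))
    for t in('probe','probe_tip'): print(c,t,[(np.round(d['at'],1),round(d['p'],2)) for d in env.spot_in(c,t)[:2]])
s=env.state()['eef_pos']
print([proj(c,[[s[0],s[1],s[2]-.277],[s[0],s[1],s[2]-.277+.16]]).round(1) for c in('side','top')])
o=cv2.imread('pics/lside.png')[60:240,270:440];cv2.imwrite('pics/lift.png',cv2.resize(o,None,fx=3,fy=3))
"
```

```text
t 6.5 pos [ 0.4872 -0.287   0.3972] yang 21.89 shift mm [289.2 219.6  40.1] turn 16.19 F [-0.27 -0.69 -0.79] w 0.218 g 117.2 qd 0.02
side probe [(array([366.7, 121.7]), 0.73)]
side probe_tip [(array([254.4, 242.1]), 0.61), (array([368.1, 120.2]), 0.59)]
top probe []
top probe_tip []
[array([[356. , 163.5],
       [370.5, 102.1]]), array([[340.8, 235.6],
       [354.2, 228.5]])]
```

View pics/lift.png

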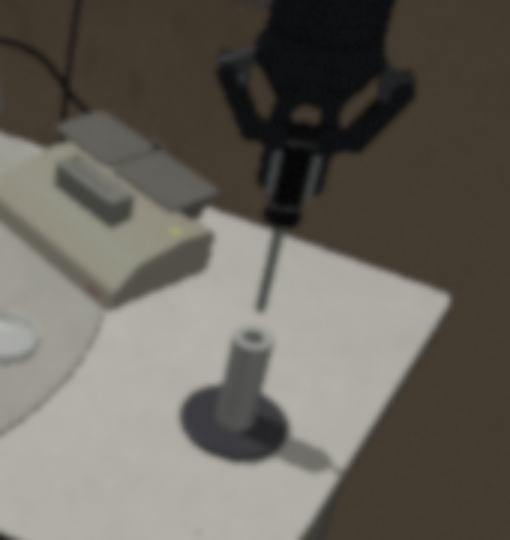

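Emit:
send_rows:
  increments:
    - [0, 0.013, 0.01, 0, 1]
    - [0, 0.046, 0.035, 0, 4]
    - [0, 0.088, 0.067, 0, 7]
    - [0, 0.13, 0.099, 0, 10]
    - [0, 0.173, 0.131, 0, 13]
    - [0, 0.214, 0.163, 0.008, 15]
    - [0, 0.252, 0.191, 0.018, 16.2]
    - [0, 0.278, 0.211, 0.03, 16.2]
    - [0, 0.289, 0.2195, 0.04, 16.2]
    - [0, 0.289, 0.2195, 0.04, 16.2]

```text
time_s: 8.05
eef_pos: [0.5827, 0.0634, 0.3552]
tool_rot: [[-0.1, 0.995, -0.003], [0.995, 0.1, -0.0], [-0.0, -0.003, -1.0]]
ft_force: [0.2, -0.8, -1.2]
width: 0.217
grasp_force: 117.2
```

```bash
python3 -c "
from h import *
togo([.5832,.0632,.277+.062],5.7)
for c in('side','top'):
    cv2.imwrite(f'pics/r{c}.png',env.grab_frame(c))
s=env.state()['eef_pos']
print([proj(c,[[s[0],s[1],s[2]-.277]]).round(1) for c in('side','top')],proj('side',[.5832,.0632,.055]),proj('side',[.487,-.286,.095]))
o=cv2.imread('pics/rside.png')[150:330,165:305];cv2.imwrite('pics/round.png',cv2.resize(o,None,fx=3.3,fy=3.3))
"
```

```text
t 8.05 pos [0.5827 0.0634 0.3552] yang 5.76 shift mm [-0.2  0.5 16.2] turn 0.06 F [ 0.16 -0.78 -1.25] w 0.217 g 117.2 qd 0.03
[array([[232.5, 251.6]]), array([[204.3, 201.2]])] [[232.35120129 259.85436743]] [[354.01366817 171.6065809 ]]
```

View pics/round.png

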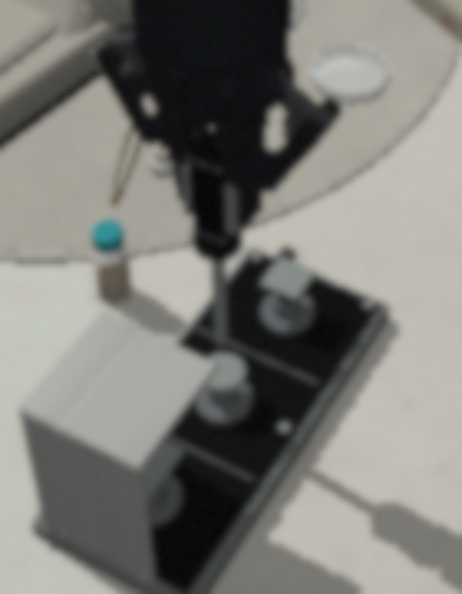

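```bash
python3 - <<'E'
from h import *
u=np.array([.5832,.0632,0]);R=Rz(.1)
for n,y in(('round',0),('square',-.08)):
    P=u+R@[0,y,.055]; 
    for c in('side','top'):
        g=cv2.cvtColor(cv2.imread(f'pics/{c}0.png'),cv2.COLOR_BGR2GRAY); q=proj(c,P)[0]
        x0,y0=(np.round(q)-[9,10]).astype(int); w=g[y0:y0+21,x0:x0+19]
        print(n,c,q.round(1),'origin',x0,y0); print('\n'.join(' '.join('%3d'%v for v in r) for r in w))
E
```

```text
round side [232.4 259.9] origin 223 250
 50  42  47  49  49  43  36  29  25  19  17  17  14  15  18  15  18  16  16
 32  27  33  40  44  45  45  42  36  32  28  21  19  17  18  17  17  17  16
 21  19  21  26  29  35  41  43  46  46  42  37  32  25  18  16  17  16  16
 17  16  18  19  21  24  27  34  41  47  50  51  45  39  31  25  20  18  16
 23  19  16  17  17  17  20  24  30  36  44  48  51  49  45  38  31  24  19
 52  37  25  20  18  20  24  33  39  40  42  44  48  49  49  48  44  36  28
 92  73  53  38  31  37  50  64  70  71  70  65  60  52  47  47  46  44  41
128 112  94  75  65  70  85  96 102 102 101  98  90  78  61  46  41  40  43
147 139 129 116 106 107 111 117 119 120 120 118 113 104  88  63  41  30  34
153 150 147 141 136 134 129 123 123 125 125 124 123 118 107  84  53  26  22
153 154 153 151 149 145 135 123 120 123 125 126 124 123 116  97  66  36  19
153 152 153 152 150 144 130 118 117 124 125 125 124 124 119 105  76  43  21
153 153 151 152 146 136 121 116 120 124 125 125 124 124 120 106  77  44  23
153 152 151 148 138 124 116 118 123 126 125 124 124 124 118 101  73  40 
[... 4743 characters left out ...]
  92  62  37  19
 17  20  30  60  94 116 121 123 120 124 120 121 120 121 114  95  65  39  21
 18  17  29  58  93 114 121 122 120 121 117 116 116 113 106  91  62  37  20
 18  18  27  53  82 105 115 116 114 113 108 101  97  95  92  80  55  30  18
 20  18  25  35  62  81  93  94  95  92  85  79  72  71  69  61  42  23  22
 20  20  20  23  38  51  64  67  69  66  65  63  60  56  52  43  30  17  18
 19  20  17  20  23  28  39  48  53  53  52  52  48  44  34  28  16  20  16
 17  19  19  16  19  20  25  32  35  38  40  39  35  26  24  20  21  18  18
 19  15  20  14  14  12  10  18  22  25  23  21  21  13  21  16  18  17  19
 19  20  19  18  18  13  10  14  14  18  13  13   9  11  13  17  17  18  15
```

Emit:
send_rows:
  increments:
    - [0, 0, 0, 0.005, 0]
    - [0, 0, 0, 0.011, 0]
    - [0, 0, 0, 0.016, 0]
    - [0, 0, 0, 0.018, 0]
    - [0, 0, 0, 0.0195, 0]
    - [0, 0, 0, 0.021, 0]
    - [0, 0, 0, 0.0215, 0]
    - [0, 0, 0, 0.022, 0]
    - [0, 0, 0, 0.0225, 0]
    - [0, 0, 0, 0.0225, 0]

```text
time_s: 9.4
eef_pos: [0.5831, 0.063, 0.3342]
tool_rot: [[-0.099, 0.995, 0.0], [0.995, 0.099, -0.0], [-0.0, 0.0, -1.0]]
ft_force: [-0.8, 0.7, -0.9]
width: 0.213
grasp_force: 117.2
```

```bash
python3 -c "
from h import *
togo([.582,.0632,.277+.056],5.7);print(env.state()['torque'])"
```

```text
t 9.4 pos [0.5831 0.063  0.3342] yang 5.68 shift mm [ 0.3 -1.1  1.2] turn -0.02 F [-0.76  0.69 -0.89] w 0.213 g 117.2 qd 0.0
[-0.03493352 -0.07207119 -0.03316016]
```

Emit:
send_rows:
  increments:
    - [0, 0, -0.001, 0.0005, 0]
    - [0, 0, -0.001, 0.001, 0]
    - [0, 0, -0.001, 0.0015, 0]
    - [0, 0, -0.001, 0.002, 0]
    - [0, 0, -0.001, 0.0025, 0]
    - [0, 0, -0.001, 0.003, 0]
    - [0, 0, -0.001, 0.0035, 0]
    - [0, 0, -0.001, 0.004, 0]
    - [0, 0, -0.001, 0.004, 0]
    - [0, 0, -0.001, 0.004, 0]

```text
time_s: 10.65
eef_pos: [0.5821, 0.0629, 0.3302]
tool_rot: [[-0.099, 0.995, 0.0], [0.995, 0.099, 0.0], [0.0, 0.0, -1.0]]
ft_force: [-0.6, -0.3, -1.9]
width: 0.219
grasp_force: 117.2
```

```bash
python3 -c "
from h import *
togo([.582,.0632,.277+.053],5.7);print(env.state()['torque'])"
```

```text
t 10.65 pos [0.5821 0.0629 0.3302] yang 5.68 shift mm [ 0.3 -0.1  0.2] turn -0.02 F [-0.59 -0.3  -1.88] w 0.219 g 117.2 qd 0.0
[0.04039027 0.05463081 0.01261279]
```

Emit:
send_rows:
  increments:
    - [0, 0, 0, 0.0005, 0]
    - [0, 0, 0, 0.001, 0]
    - [0, 0, 0, 0.0015, 0]
    - [0, 0, 0, 0.002, 0]
    - [0, 0, 0, 0.0025, 0]
    - [0, 0, 0, 0.003, 0]
    - [0, 0, 0, 0.0035, 0]
    - [0, 0, 0, 0.0035, 0]
    - [0, 0, 0, 0.0035, 0]
    - [0, 0, 0, 0.0035, 0]

```text
time_s: 11.9
eef_pos: [0.5821, 0.0629, 0.3268]
tool_rot: [[-0.099, 0.995, 0.0], [0.995, 0.099, -0.0], [-0.0, 0.0, -1.0]]
ft_force: [-0.7, 1.0, 1.2]
width: 0.217
grasp_force: 117.3
```

```bash
python3 -c "
from h import *
togo([.582,.0632,.277+.050],5.7);print(env.state()['torque'])"
```

```text
t 11.9 pos [0.5821 0.0629 0.3268] yang 5.68 shift mm [ 0.3 -0.1 -0.2] turn -0.02 F [-0.74  0.98  1.24] w 0.217 g 117.3 qd 0.0
[0.01508111 0.14627685 0.01311462]
```

Emit:
send_rows:
  increments:
    - [0, 0, 0, 0.0008, 0]
    - [0, 0, 0, 0.0016, 0]
    - [0, 0, 0, 0.0024, 0]
    - [0, 0, 0, 0.0024, 0]
    - [0, 0, 0, 0.0024, 0]
    - [0, 0, 0, 0.0024, 0]
    - [0, 0, 0, 0.0024, 0]
    - [0, 0, 0, 0.0024, 0]
    - [0, 0, 0, 0.0024, 0]
    - [0, 0, 0, 0.0024, 0]

```text
time_s: 13.15
eef_pos: [0.5821, 0.063, 0.3243]
tool_rot: [[-0.099, 0.995, 0.0], [0.995, 0.099, -0.0], [-0.0, 0.0, -1.0]]
ft_force: [-0.8, -0.4, 3.3]
width: 0.219
grasp_force: 117.6
```

```bash
python3 -c "
from h import *
togo([.582,.0632,.277+.050],5.7);env.grab_frame('side');togo([.5902,-.0166,.277+.06],5.7)"
```

```text
t 13.15 pos [0.5821 0.063  0.3243] yang 5.69 shift mm [ 0.2 -0.1 -2.7] turn -0.01 F [-0.79 -0.38  3.32] w 0.219 g 117.6 qd 0.0
t 13.2 pos [0.5821 0.063  0.3243] yang 5.69 shift mm [-80.    0.1 -12.7] turn -0.01 F [-0.37  1.08  3.5 ] w 0.217 g 117.6 qd 0.0
```

Emit:
send_rows:
  increments:
    - [0, 0, 0, -0.008, 0]
    - [0, 0, 0, -0.02, 0]
    - [0, -0.01, 0, -0.026, 0]
    - [0, -0.035, 0, -0.026, 0]
    - [0, -0.06, 0, -0.026, 0]
    - [0, -0.075, 0, -0.024, 0]
    - [0, -0.08, 0, -0.018, 0]
    - [0, -0.08, 0, -0.013, 0]
    - [0, -0.08, 0, -0.01, 0]
    - [0, -0.08, 0, -0.01, 0]

```text
time_s: 14.45
eef_pos: [0.5899, -0.0161, 0.334]
tool_rot: [[-0.1, 0.995, -0.001], [0.995, 0.1, 0.0], [0.0, -0.001, -1.0]]
ft_force: [-0.7, 0.1, 0.4]
width: 0.22
grasp_force: 117.3
```

```bash
python3 -c "
from h import *
togo([.5902,-.0166,.277+.054],5.7);env.grab_frame('side');togo([.5902,-.0166,.277+.054],5.7)"
```

```text
t 14.45 pos [ 0.5899 -0.0161  0.334 ] yang 5.73 shift mm [-0.6  0.3  3. ] turn 0.03 F [-0.75  0.06  0.43] w 0.22 g 117.3 qd 0.01
t 14.5 pos [ 0.59   -0.0161  0.3343] yang 5.73 shift mm [-0.5  0.2  3.3] turn 0.03 F [ 0.01  0.26 -0.81] w 0.217 g 117.3 qd 0.01
```

No contact yet at tip 57.3 mm; step down 3 mm.

Emit:
send_rows:
  increments:
    - [0, 0, 0, 0.0005, 0]
    - [0, 0, 0, 0.001, 0]
    - [0, 0, 0, 0.0015, 0]
    - [0, 0, 0, 0.002, 0]
    - [0, 0, 0, 0.0025, 0]
    - [0, 0, 0, 0.003, 0]
    - [0, 0, 0, 0.003, 0]
    - [0, 0, 0, 0.003, 0]
    - [0, 0, 0, 0.003, 0]
    - [0, 0, 0, 0.003, 0]

```text
time_s: 15.75
eef_pos: [0.5901, -0.0166, 0.3314]
tool_rot: [[-0.099, 0.995, 0.0], [0.995, 0.099, 0.0], [0.0, 0.0, -1.0]]
ft_force: [0.0, 1.9, 2.9]
width: 0.214
grasp_force: 117.4
```

```bash
python3 -c "
from h import *
togo([.5902,-.0166,.277+.054],5.7);env.grab_frame('side');togo([.5902,-.0166,.277+.054],5.7)"
```

```text
t 15.75 pos [ 0.5901 -0.0166  0.3314] yang 5.68 shift mm [0.  0.1 0.4] turn -0.02 F [0.03 1.87 2.86] w 0.214 g 117.4 qd 0.0
t 15.8 pos [ 0.5901 -0.0166  0.3314] yang 5.68 shift mm [0.  0.1 0.4] turn -0.02 F [-0.2   0.96  2.94] w 0.218 g 117.4 qd 0.0
```

Emit:
send_rows:
  increments:
    - [0, 0, 0, 0.0008, 0]
    - [0, 0, 0, 0.0008, 0]
    - [0, 0, 0, 0.0008, 0]
    - [0, 0, 0, 0.0008, 0]
    - [0, 0, 0, 0.0008, 0]
    - [0, 0, 0, 0.0008, 0]
    - [0, 0, 0, -0.006, 0]
    - [0, 0, 0, -0.02, 0]
    - [0, 0, 0, -0.045, 0]
    - [0, 0, 0, -0.068, 0]

```text
time_s: 17.05
eef_pos: [0.5899, -0.0169, 0.4004]
tool_rot: [[-0.099, 0.995, -0.001], [0.995, 0.099, -0.001], [-0.001, -0.001, -1.0]]
ft_force: [-0.7, -0.2, -2.2]
width: 0.219
grasp_force: 117.1
```

```bash
python3 -c "
from h import *
togo([.487+.0055,-.286+.003,.277+.110],5.7)"
```

```text
t 17.05 pos [ 0.5899 -0.0169  0.4004] yang 5.67 shift mm [-255.1 -123.2   13.6] turn -0.03 F [-0.69 -0.2  -2.19] w 0.219 g 117.1 qd 0.33
```

Emit:
send_rows:
  increments:
    - [0, -0.012, -0.006, 0, 0]
    - [0, -0.045, -0.022, 0, 0]
    - [0, -0.085, -0.042, 0, 0]
    - [0, -0.128, -0.064, 0, 0]
    - [0, -0.17, -0.085, 0, 0]
    - [0, -0.21, -0.105, 0, 0]
    - [0, -0.24, -0.12, 0.005, 0]
    - [0, -0.254, -0.127, 0.012, 0]
    - [0, -0.258, -0.1292, 0.018, 0]
    - [0, -0.258, -0.1292, 0.018, 0]

```text
time_s: 18.3
eef_pos: [0.4869, -0.2855, 0.38]
tool_rot: [[-0.099, 0.995, -0.002], [0.995, 0.099, 0.002], [0.002, -0.001, -1.0]]
ft_force: [0.8, -0.0, -1.7]
width: 0.215
grasp_force: 117.2
```

```bash
python3 -c "
from h import *
togo([.487,-.2865,.277+.088],5.7)
o=env.grab_frame('side')[90:210,310:410]; cv2.imwrite('pics/bore.png',cv2.resize(o,None,fx=5,fy=5,interpolation=cv2.INTER_CUBIC))"
```

```text
t 18.3 pos [ 0.4869 -0.2855  0.38  ] yang 5.7 shift mm [-1.  0. 15.] turn 0.0 F [ 0.81 -0.02 -1.67] w 0.215 g 117.2 qd 0.02
```

View pics/bore.png

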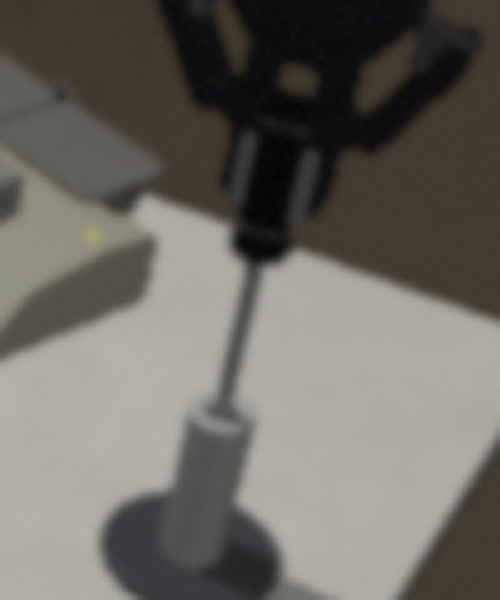

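Emit:
send_rows:
  increments:
    - [0, -0.001, 0, 0.006, 0]
    - [0, -0.001, 0, 0.013, 0]
    - [0, -0.001, 0, 0.018, 0]
    - [0, -0.005, 0, 0.018, 0]
    - [0, -0.012, 0, 0.018, 0]
    - [0, -0.019, 0, 0.019, 0]
    - [0, -0.026, 0, 0.02, 0]
    - [0, -0.032, 0, 0.021, 0]
    - [0, -0.038, 0, 0.022, 0]
    - [0, -0.0435, 0, 0.0234, 0]
  grip_force: 20

```text
time_s: 19.6
eef_pos: [0.4914, -0.3286, 0.3581]
tool_rot: [[-0.099, 0.995, -0.001], [0.995, 0.099, 0.005], [0.005, -0.0, -1.0]]
ft_force: [-0.8, 10.4, 2.2]
width: 0.214
grasp_force: 120.3
```

```bash
python3 -c "
from h import *
togo([.487,-.2865,.277+.088],5.7);print(env.state()['torque'])
o=env.grab_frame('side')[90:210,310:410]; cv2.imwrite('pics/piv1.png',cv2.resize(o,None,fx=5,fy=5,interpolation=cv2.INTER_CUBIC))"
```

```text
t 19.6 pos [ 0.4914 -0.3286  0.3581] yang 5.69 shift mm [42.3 -0.2 -6.7] turn -0.01 F [-0.85 10.38  2.21] w 0.214 g 120.3 qd 0.07
[ 2.08074978  0.11120506 -0.02770777]
```

View pics/piv1.png

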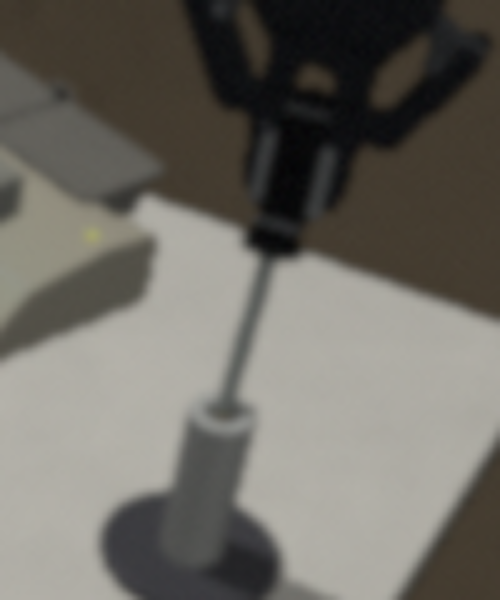

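Emit:
send_rows:
  increments:
    - [0, -0.005, 0, 0.0018, 0]
    - [0, -0.0095, 0, 0.0036, 0]
    - [0, -0.014, 0, 0.0056, 0]
    - [0, -0.018, 0, 0.0076, 0]
    - [0, -0.022, 0, 0.01, 0]
    - [0, -0.026, 0, 0.0124, 0]
    - [0, -0.03, 0, 0.015, 0]
    - [0, -0.0344, 0, 0.0182, 0]
    - [0, -0.0375, 0, 0.0207, 0]
    - [0, -0.0375, 0, 0.0207, 0]
  grip_force: 120

```text
time_s: 20.9
eef_pos: [0.4954, -0.3666, 0.3383]
tool_rot: [[-0.099, 0.995, 0.001], [0.995, 0.099, 0.002], [0.002, 0.001, -1.0]]
ft_force: [-0.8, 4.2, 5.4]
width: 0.222
grasp_force: 123.7
```

```bash
python3 -c "
from h import *
togo([.487,-.2865,.277+.088],5.7);print(env.state()['torque'])
o=env.grab_frame('side')[90:210,310:410]; cv2.imwrite('pics/piv2.png',cv2.resize(o,None,fx=5,fy=5,interpolation=cv2.INTER_CUBIC))"
```

```text
t 20.9 pos [ 0.4954 -0.3666  0.3383] yang 5.67 shift mm [ 80.6  -0.4 -26.6] turn -0.03 F [-0.84  4.21  5.39] w 0.222 g 123.7 qd 0.0
[ 1.71739466  0.19080548 -0.00311556]
```

View pics/piv2.png

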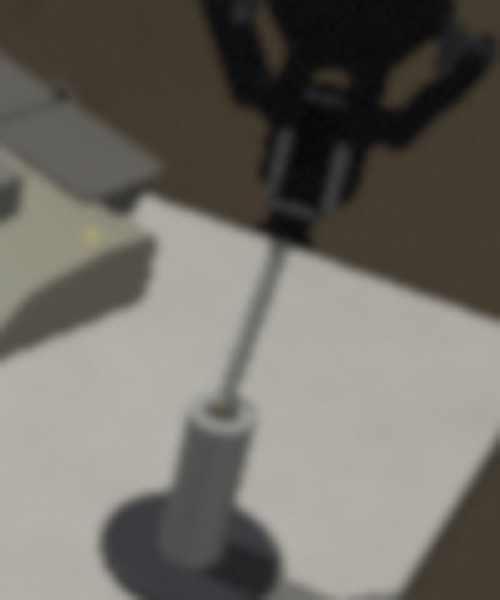

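Emit:
send_rows:
  increments:
    - [0, -0.003, 0, -0.0035, 0]
    - [0, -0.008, 0, -0.009, 0]
    - [0, -0.013, 0, -0.015, 0]
    - [0, -0.015, 0, -0.025, 0]
    - [0, -0.015, 0, -0.04, 0]
    - [0, -0.015, 0, -0.055, 0]
    - [0, -0.015, 0, -0.065, 0]
    - [0, -0.015, 0, -0.07, 0]
    - [0, -0.015, 0, -0.07, 0]
    - [0, -0.015, 0, -0.07, 0]

```text
time_s: 22.2
eef_pos: [0.4964, -0.3816, 0.4065]
tool_rot: [[-0.099, 0.995, -0.001], [0.995, 0.099, 0.001], [0.001, -0.001, -1.0]]
ft_force: [0.9, -0.1, -1.3]
width: 0.214
grasp_force: 122.6
```

```bash
cat >> h.py <<'E'
def tilted(p,s):
    """probe with lean p[0] (toward tool -x), grasp distance p[1] from tip, handle offset p[2] across; gripper state s"""
    R=np.array(s['tool_rot']);g=s['eef_pos']+.155*R[:,2]
    z=-R[:,2]*np.cos(p[0])-R[:,0]*np.sin(p[0]); y=R[:,1]; x=np.cross(y,z)
    Q=np.c_[x,y,z]; tip=g-p[1]*z+p[2]*x
    T=lambda B:B/1000@Q.T+tip
    return tip,[T(cyl(4,1,85)),T(cyl(14,85,92)),T(box(-10,10,-10,10,92,160))],T
E
python3 - <<'E'
from h import *
togo([.487,-.2865,.277+.088],5.7)
s=env.state()
im=env.grab_frame('side'); cv2.imwrite('pics/t_side.png',im)
r=env.silhouettes('side','probe')
for d in r[:3]:print(round(d['p'],2),d['at'],d['pixels'].sum())
m=r[0]['pixels'].astype(np.float32); np.savez('t.npz',m=m,pos=s['eef_pos'],R=s['tool_rot'])
f=lambda p:tilted(p,s)[1]
print([proj('side',tilted([np.radians(a),.122,0],s)[0])[0].round(1) for a in(35,40,45)])
ys,xs=np.nonzero(m); print(xs.min(),xs.max(),ys.min(),ys.max())
# shaft centreline from image : bright/dark local contrast
g=cv2.cvtColor(im,cv2.COLOR_BGR2GRAY); q=proj('side',tilted([np.radians(41),.122,0],s)[0])[0].astype(int)
w=g[q[1]-16:q[1]+8,q[0]-10:q[0]+14]; print(q-[10,16]); print('\n'.join(' '.join('%3d'%v for v in r) for r in w))
E
```

```text
t 22.2 pos [ 0.4964 -0.3816  0.4065] yang 5.69 shift mm [95.5  0.1 41.6] turn -0.01 F [ 0.86 -0.13 -1.27] w 0.214 g 122.6 qd 0.0
0.62 [377.0, 98.7] 478
[array([362.2, 146.5]), array([361.6, 146.1]), array([361.2, 145.2])]
362 388 76 144
[351 129]
 58  59  59  60  60  60  58  59  60  59  60  60  61  65  76  92 102  94  78  64  60  60  59  59
 59  59  59  59  60  58  59  60  59  58  59  61  61  67  82  96 100  90  73  62  60  60  59  58
 64  61  59  59  60  58  59  58  60  60  59  59  62  71  88 100  98  84  69  62  60  59  59  59
 87  75  68  62  60  59  59  57  59  59  60  60  64  77  93 100  94  78  66  60  60  60  60  60
125 109  93  79  71  65  61  58  59  59  60  60  67  83  98 100  88  72  63  59  61  60  60  60
154 142 129 115 103  90  77  69  63  61  59  61  71  89 101  97  82  67  61  61  60  60  59  58
166 162 155 148 138 126 110  98  87  77  68  67  78  93 101  93  77  65  61  59  60  60  61  60
169 168 167 164 160 154 145 136 125 111  97  90  91 100  99  87  71  62  60  59  59  60  59  59
170 170 169 169 168 166 163 160 154 145 134 121 110 105  98  83  70  63  61  60  60  
[... 750 characters left out ...]
 167 168 167 167 167 168 168
169 169 169 169 169 169 169 170 167 158 148 143 148 159 166 169 169 168 168 168 167 168 168 168
169 169 169 170 170 170 170 170 170 168 165 164 165 167 169 169 169 169 169 168 168 168 168 168
169 169 169 169 169 170 171 171 170 170 170 170 169 169 169 169 169 169 169 169 168 168 168 169
168 169 169 169 170 171 171 171 170 170 170 170 169 170 169 170 170 170 169 169 168 169 169 169
168 169 169 170 169 171 170 171 171 170 169 169 170 169 169 169 170 170 170 169 170 169 168 169
170 169 170 170 170 170 170 170 170 170 170 170 169 168 169 168 170 169 169 170 169 169 169 169
169 169 170 170 170 170 169 170 170 170 170 169 169 169 169 169 169 169 170 169 168 169 169 169
```

```bash
python3 - <<'E'
from h import *
s=env.state()
im=env.grab_frame('top'); cv2.imwrite('pics/t_top.png',im)
for t in('probe','probe_tip'): print(t,[(np.round(d['at'],1),round(d['p'],2)) for d in env.spot_in('top',t)[:2]])
print([proj('top',tilted([np.radians(a),.122,0],s)[0])[0].round(1) for a in(35,40,45)],proj('top',tilted([.7,.122,0],s)[2](np.array([[0,0,85.]])))) 
g=cv2.cvtColor(im,cv2.COLOR_BGR2GRAY); q=proj('top',tilted([np.radians(40),.122,0],s)[0])[0].astype(int)
w=g[q[1]-10:q[1]+10,q[0]-10:q[0]+16]; print(q-[10,10]); print('\n'.join(' '.join('%3d'%v for v in r) for r in w))
E
```

```text
probe [(array([360.2, 229.6]), 0.44)]
probe_tip [(array([368. , 230.6]), 0.58), (array([238.9, 201.7]), 0.17)]
[array([353.5, 233.4]), array([350.5, 233.4]), array([347.9, 233.5])] [[380.28125356 228.06070082]]
[340 223]
171 174 174 174 173 173 173 172 173 174 172 173 174 173 174 174 173 174 173 174 172 173 172 173 172 173
165 169 171 173 174 173 173 173 172 174 174 174 173 174 173 173 173 172 173 173 173 173 172 173 173 172
149 159 166 170 173 172 173 173 174 174 173 175 174 174 173 173 173 174 173 175 172 173 173 173 173 173
118 134 148 161 169 172 174 173 174 174 173 175 173 174 172 173 175 173 174 172 172 174 172 173 173 174
 83  97 121 142 159 169 172 173 174 173 173 172 174 174 173 174 174 173 175 173 172 171 172 173 171 170
 68  75  88 113 140 159 169 172 172 174 174 174 172 172 173 172 172 173 173 171 171 168 164 166 163 158
 67  66  71  85 113 138 158 169 173 172 172 172 172 170 171 171 169 165 164 161 158 152 146 145 141 134
 82  75  71  69  84 110 142 162 172 173 168 167 164 165 163 158 152 146 143 139 133 128 121 118 114 107
116 103  84  72  71  88 122 154 168 170 160 151
[... 500 characters left out ...]
  76 108 143 164 167 165 166 166 167 170 173 172 170 174 173 173 172 170 165
 69 104 139 147 133  92  67  70  96 136 162 171 172 173 172 172 172 174 174 172 173 171 173 171 165 150
 83 115 143 148 127  90  69  68  90 130 161 173 173 174 173 174 172 173 173 173 175 172 171 167 153 125
112 135 148 141 116  83  67  66  90 126 160 172 174 173 173 174 173 173 172 172 172 172 167 153 129  92
139 148 147 130  98  75  63  65  84 125 158 171 173 173 174 174 174 173 172 172 172 165 153 127  92  59
149 146 134 111  80  65  64  66  84 123 157 171 174 174 172 174 173 173 171 172 168 155 127  92  59  35
136 124 108  88  70  65  64  67  88 127 160 170 173 172 173 175 173 173 173 167 157 133  96  59  35  29
```

Emit:
send_rows:
  increments:
    - [0, 0.014, 0.005, 0, 0]
    - [0, 0.052, 0.018, 0, 0]
    - [0, 0.102, 0.035, 0, 0]
    - [0, 0.153, 0.053, 0, 0]
    - [0, 0.204, 0.07, 0.01, 0]
    - [0, 0.255, 0.088, 0.022, 0]
    - [0, 0.304, 0.1045, 0.036, 0]
    - [0, 0.346, 0.119, 0.05, 0]
    - [0, 0.37, 0.127, 0.062, 0]
    - [0, 0.376, 0.1292, 0.068, 0]

```text
time_s: 23.7
eef_pos: [0.5875, 0.0076, 0.3384]
tool_rot: [[-0.102, 0.995, -0.001], [0.995, 0.102, 0.0], [0.001, -0.001, -1.0]]
ft_force: [-0.2, 0.3, -1.0]
width: 0.219
grasp_force: 122.6
```

```bash
python3 - <<'E'
from h import *
s=env.state()
togo([.5818,.0648,.2485+.066],5.7)
t=tilted([np.radians(40),.122,0],s)[0]; print('tip model',t.round(4))
for c in('side','top'):
    im=env.grab_frame(c); cv2.imwrite(f'pics/o_{c}.png',im)
    g=cv2.cvtColor(im,cv2.COLOR_BGR2GRAY); q=proj(c,t)[0]; print(c,q.round(1)); q=q.astype(int)
    w=g[q[1]-8:q[1]+7,q[0]-11:q[0]+13]; print(q-[11,8]); print('\n'.join(' '.join('%3d'%v for v in r) for r in w))
E
```

```text
t 23.7 pos [0.5875 0.0076 0.3384] yang 5.85 shift mm [57.5  0.2 23.9] turn 0.15 F [-0.19  0.34 -0.98] w 0.219 g 122.6 qd 0.08
tip model [0.5792 0.0857 0.09  ]
side [226.4 257. ]
[215 249]
119 119 119 120 124 126 123 107  79  62  69  92 109 110  97  76  52  29  20  20  16  19  18  19
128 126 125 126 129 124 107  81  55  52  73  98 112 107  92  71  45  28  23  21  18  17  19  19
147 146 141 135 129 113  85  55  36  43  72  98 110 103  87  68  49  37  31  26  23  20  19  21
162 163 157 143 122  93  61  37  28  44  76 101 107  98  81  62  53  51  46  41  35  27  24  19
168 167 160 141 110  74  45  28  30  54  84 104 105  94  74  53  48  51  55  56  51  44  36  26
167 165 159 142 115  84  60  41  41  64  92 107 103  87  67  45  37  42  48  55  57  56  49  43
166 166 162 154 140 122 100  79  65  72  93 101  96  81  62  47  43  45  47  50  53  54  54  53
166 167 166 163 159 151 138 122 105  92  91  91  84  74  69  73  78  79  77  72  66  58  52  52
167 167 166 167 165 163 159 152 140 126 111  98  88  87  97 106 112 113 112 109  99  84  67  51
167 168 167 167 167 167 166 165 160 152 142 130 
[... 1295 characters left out ...]
  87 103 115 122 126 133 136
 61  31  10   8  14  22  22  31  44  51  45  52  71  76  71  65  67  90 118 133 138 136 141 143
 76  40  14  14  17  17  23  29  46  54  45  43  55  57  51  44  59  94 126 139 140 141 141 142
 87  48  20  13  21  19  24  32  46  58  46  37  38  37  36  33  56  95 125 138 141 141 141 140
 93  53  17   9  16  22  21  30  48  60  47  30  23  22  26  29  54  92 123 137 140 139 141 140
 97  55  22  14  16  21  19  32  48  59  45  24  24  25  22  28  49  85 117 133 135 138 138 137
 98  52  23  14  12  15  21  31  48  58  45  26  23  22  23  24  43  75 105 119 126 128 130 129
 97  53  23  19  11  15  22  28  48  55  45  23  24  25  21  23  32  59  84 101 103 106 107 106
```

Emit:
send_rows:
  increments:
    - [0, 0, 0, 0.008, -0.1]
    - [0, 0.002, 0, 0.018, -0.1]
    - [0, 0.008, 0, 0.023, -0.1]
    - [0, 0.018, 0, 0.024, -0.1]
    - [0, 0.029, 0, 0.024, -0.1]
    - [0, 0.04, 0, 0.024, -0.1]
    - [0, 0.05, 0.0003, 0.024, -0.1]
    - [0, 0.056, 0.0005, 0.024, -0.1]
    - [0, 0.0575, 0.0005, 0.026, -0.1]
    - [0, 0.0575, 0.0005, 0.028, -0.1]

```text
time_s: 25.05
eef_pos: [0.5826, 0.0625, 0.311]
tool_rot: [[-0.101, 0.995, -0.0], [0.995, 0.101, -0.0], [-0.0, -0.0, -1.0]]
ft_force: [-0.7, 0.1, -1.5]
width: 0.223
grasp_force: 122.6
```

```bash
python3 - <<'E'
from h import *
togo([.5822,.0648,.2485+.060],5.7)
s=env.state(); P=tilted([np.radians(40.5),.122,0],s)
print(P[0])
im=env.grab_frame('side'); o=im[190:310,180:280].copy()
print(proj('side',P[0])-[180,190], proj('side',[.5752,.1428,.055])-[180,190])
cv2.imwrite('pics/under.png',cv2.convertScaleAbs(cv2.resize(o,None,fx=5,fy=5,interpolation=cv2.INTER_CUBIC),alpha=1.5))
togo([.5822,.0648,.2485+.060],5.7)
E
```

```text
t 25.05 pos [0.5826 0.0625 0.311 ] yang 5.79 shift mm [ 2.4 -0.2  2.5] turn 0.09 F [-0.68  0.13 -1.46] w 0.223 g 122.6 qd 0.03
[0.57463175 0.14125653 0.06323103]
[[30.32507332 96.87038507]] [[29.81963367 99.87366684]]
t 25.1 pos [0.5825 0.0623 0.3106] yang 5.78 shift mm [ 2.5 -0.1  2.1] turn 0.08 F [-0.39  0.2  -1.2 ] w 0.214 g 122.6 qd 0.01
```

View pics/under.png

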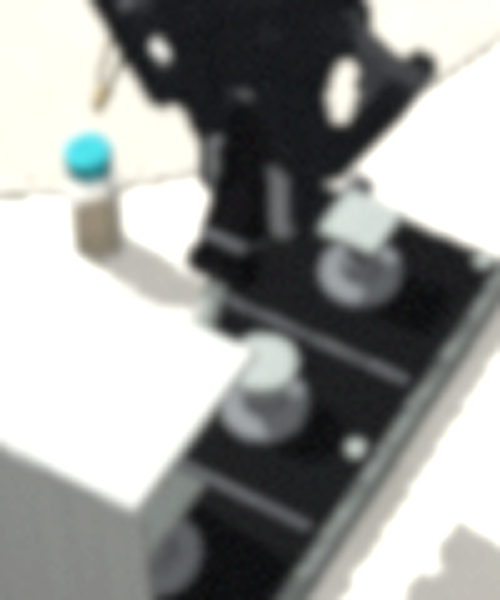

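Emit:
send_rows:
  increments:
    - [0, 0.0012, 0, 0, 0]
    - [0, 0.0024, 0, 0, 0]
    - [0, 0.0024, 0, 0.001, 0]
    - [0, 0.0024, 0, 0.002, 0]
    - [0, 0.0024, 0, 0.0025, 0]
    - [0, 0.0024, 0, 0.003, 0]
    - [0, 0.0024, 0, 0.0035, 0]
    - [0, 0.0024, 0, 0.004, 0]
    - [0, 0.0024, 0, 0.004, 0]
    - [0, 0.0024, 0, 0.004, 0]

```text
time_s: 26.35
eef_pos: [0.5824, 0.0649, 0.3072]
tool_rot: [[-0.101, 0.995, 0.0], [0.995, 0.101, -0.0], [-0.0, 0.0, -1.0]]
ft_force: [1.2, -0.4, -1.7]
width: 0.217
grasp_force: 122.6
```

```bash
python3 -c "
from h import *
togo([.5822,.0648,.2485+.056],5.7);print(env.state()['torque']);env.grab_frame('side');togo([.5822,.0648,.2485+.056],5.7);print(env.state()['torque'])"
```

```text
t 26.35 pos [0.5824 0.0649 0.3072] yang 5.78 shift mm [-0.1 -0.2  2.7] turn 0.08 F [ 1.17 -0.35 -1.69] w 0.217 g 122.6 qd 0.0
[-0.0725578   0.02546935 -0.00896662]
t 26.4 pos [0.5824 0.0649 0.3072] yang 5.78 shift mm [-0.  -0.2  2.7] turn 0.08 F [-0.25  0.19 -1.23] w 0.218 g 122.6 qd 0.0
[-0.00773921  0.02402448  0.01823721]
```

Emit:
send_rows:
  increments:
    - [0, 0, 0, 0.0005, 0]
    - [0, 0, 0, 0.001, 0]
    - [0, 0, 0, 0.0015, 0]
    - [0, 0, 0, 0.002, 0]
    - [0, 0, 0, 0.0025, 0]
    - [0, 0, 0, 0.003, 0]
    - [0, 0, 0, 0.0035, 0]
    - [0, 0, 0, 0.0035, 0]
    - [0, 0, 0, 0.0035, 0]
    - [0, 0, 0, 0.0035, 0]

```text
time_s: 27.65
eef_pos: [0.5824, 0.0649, 0.3037]
tool_rot: [[-0.101, 0.995, 0.0], [0.995, 0.101, -0.0], [-0.0, 0.0, -1.0]]
ft_force: [0.2, -0.0, -1.0]
width: 0.217
grasp_force: 122.6
```

```bash
python3 -c "
from h import *
togo([.5822,.0648,.2485+.056],5.7);print(env.state()['torque']);env.grab_frame('side');togo([.5822,.0648,.2485+.056],5.7);print(env.state()['torque'])"
```

```text
t 27.65 pos [0.5824 0.0649 0.3037] yang 5.78 shift mm [-0.  -0.2 -0.8] turn 0.08 F [ 0.18 -0.03 -0.97] w 0.217 g 122.6 qd 0.0
[-0.04688082 -0.03168574 -0.02962474]
t 27.7 pos [0.5824 0.0649 0.3037] yang 5.78 shift mm [-0.1 -0.2 -0.8] turn 0.08 F [-0.19 -0.13 -1.4 ] w 0.22 g 122.6 qd 0.0
[-0.01837053 -0.03164167 -0.01009007]
```

Emit:
send_rows:
  increments:
    - [0, 0, 0, 0.0005, 0]
    - [0, 0, 0, 0.001, 0]
    - [0, 0, 0, 0.0015, 0]
    - [0, 0, 0, 0.002, 0]
    - [0, 0, 0, 0.0025, 0]
    - [0, 0, 0, 0.003, 0]
    - [0, 0, 0, 0.003, 0]
    - [0, 0, 0, 0.003, 0]
    - [0, 0, 0, 0.003, 0]
    - [0, 0, 0, 0.003, 0]

```text
time_s: 28.95
eef_pos: [0.5824, 0.0649, 0.3007]
tool_rot: [[-0.101, 0.995, 0.0], [0.995, 0.101, -0.0], [-0.0, 0.0, -1.0]]
ft_force: [0.4, -1.2, -0.8]
width: 0.213
grasp_force: 122.6
```

```bash
python3 -c "
from h import *
togo([.5822,.0648,.2485+.056],5.7);print(env.state()['torque']);env.grab_frame('side');togo([.5822,.0648,.2485+.056],5.7);print(env.state()['torque'])"
```

```text
t 28.95 pos [0.5824 0.0649 0.3007] yang 5.78 shift mm [-0.  -0.2 -3.8] turn 0.08 F [ 0.41 -1.23 -0.79] w 0.213 g 122.6 qd 0.0
[-0.03756488  0.03846203  0.0229678 ]
t 29.0 pos [0.5824 0.0649 0.3007] yang 5.78 shift mm [-0.1 -0.2 -3.8] turn 0.08 F [-0.05  0.52 -1.26] w 0.221 g 122.6 qd 0.0
[-0.0637103  -0.03670454 -0.02016347]
```

Emit:
send_rows:
  increments:
    - [0, 0, 0, 0.0005, 0]
    - [0, 0, 0, 0.001, 0]
    - [0, 0, 0, 0.0015, 0]
    - [0, 0, 0, 0.002, 0]
    - [0, 0, 0, 0.0025, 0]
    - [0, 0, 0, 0.003, 0]
    - [0, 0, 0, 0.003, 0]
    - [0, 0, 0, 0.003, 0]
    - [0, 0, 0, 0.003, 0]
    - [0, 0, 0, 0.003, 0]

```text
time_s: 30.25
eef_pos: [0.5825, 0.0648, 0.2978]
tool_rot: [[-0.101, 0.995, 0.0], [0.995, 0.101, -0.0], [-0.0, 0.0, -1.0]]
ft_force: [-0.1, -1.2, 2.1]
width: 0.214
grasp_force: 122.8
```

```bash
python3 -c "
from h import *
togo([.5822,.0648,.2485+.056],5.7);print(env.state()['torque']);env.grab_frame('side');togo([.5822,.0648,.2485+.056],5.7);print(env.state()['torque'])"
```

```text
t 30.25 pos [0.5825 0.0648 0.2978] yang 5.78 shift mm [-0.  -0.3 -6.7] turn 0.08 F [-0.06 -1.24  2.06] w 0.214 g 122.8 qd 0.0
[-0.06703074  0.11994054 -0.00112687]
t 30.3 pos [0.5825 0.0649 0.2978] yang 5.78 shift mm [-0.  -0.3 -6.7] turn 0.08 F [-0.55 -1.31  1.22] w 0.215 g 122.8 qd 0.0
[-0.10166886  0.129265   -0.00855368]
```

Emit:
send_rows:
  increments:
    - [0, 0, 0, 0.0006, 0]
    - [0, 0, 0, 0.0012, 0]
    - [0, 0, 0, 0.0019, 0]
    - [0, 0, 0, 0.0019, 0]
    - [0, 0, 0, 0.0019, 0]
    - [0, 0, 0, 0.0019, 0]
    - [0, 0, 0, 0.0019, 0]
    - [0, 0, 0, 0.0019, 0]
    - [0, 0, 0, 0.0019, 0]
    - [0, 0, 0, 0.0019, 0]

```text
time_s: 31.55
eef_pos: [0.5825, 0.0649, 0.2958]
tool_rot: [[-0.101, 0.995, 0.0], [0.995, 0.101, -0.0], [-0.0, 0.0, -1.0]]
ft_force: [1.3, -1.9, 3.5]
width: 0.216
grasp_force: 123.0
```

```bash
python3 -c "
from h import *
togo([.5822,.0648,.2485+.056],5.7);print(env.state()['torque']);env.grab_frame('side');togo([.5822,.0648,.2485+.056],5.7);print(env.state()['torque'])"
```

```text
t 31.55 pos [0.5825 0.0649 0.2958] yang 5.78 shift mm [-0.  -0.3 -8.7] turn 0.08 F [ 1.29 -1.86  3.47] w 0.216 g 123.0 qd 0.0
[-0.17885231  0.10566624  0.05081844]
t 31.6 pos [0.5824 0.0649 0.2958] yang 5.78 shift mm [-0.  -0.3 -8.7] turn 0.08 F [-0.38 -2.98  3.35] w 0.219 g 123.0 qd 0.0
[-0.12693296  0.08017883  0.00602473]
```

Emit:
send_rows:
  increments:
    - [0, 0, 0, -0.005, 0]
    - [0, -0.001, 0, -0.011, 0]
    - [0, -0.01, 0, -0.013, 0]
    - [0, -0.028, 0, -0.014, 0]
    - [0, -0.05, 0, -0.016, 0]
    - [0, -0.075, 0, -0.022, 0]
    - [0, -0.1, 0, -0.04, 0]
    - [0, -0.12, 0, -0.065, 0]
    - [0, -0.135, 0, -0.09, 0]
    - [0, -0.145, 0, -0.105, 0]

```text
time_s: 32.85
eef_pos: [0.5971, -0.0816, 0.4023]
tool_rot: [[-0.099, 0.995, 0.002], [0.995, 0.099, -0.001], [-0.001, 0.001, -1.0]]
ft_force: [-0.1, 0.5, -1.7]
width: 0.22
grasp_force: 122.7
```

```bash
python3 -c "
from h import *
R=Rz(np.radians(5.7)); S=np.array([.487,-.2865,0])
g=S+R@[0,-.0784-.002,0]; g[2]=.2485+.115; togo(g,5.7)
print('hood etc', [proj('side',p).round() for p in ([.575,.14,.13],)])
for t in('terminal_unit','vial','timer','petri'): print(t,[(np.round(d['at'],1),round(d['p'],2)) for d in env.spot_in('side',t)[:1]])
"
```

```text
t 32.85 pos [ 0.5971 -0.0816  0.4023] yang 5.68 shift mm [-273.3 -129.9   38.8] turn -0.02 F [-0.12  0.53 -1.68] w 0.22 g 122.7 qd 0.22
hood etc [array([[208., 264.]])]
terminal_unit [(array([220.6, 281.6]), 0.62)]
vial [(array([196.4, 229.2]), 0.73)]
timer [(array([140.3, 271.9]), 0.65)]
petri [(array([270.2, 173. ]), 0.54)]
```

Emit:
send_rows:
  increments:
    - [0, -0.015, -0.007, 0, 0]
    - [0, -0.05, -0.024, 0, 0]
    - [0, -0.092, -0.044, 0, 0]
    - [0, -0.137, -0.066, 0.002, 0]
    - [0, -0.182, -0.088, 0.006, 0]
    - [0, -0.222, -0.107, 0.014, 0]
    - [0, -0.252, -0.121, 0.025, 0]
    - [0, -0.267, -0.128, 0.035, 0]
    - [0, -0.271, -0.13, 0.039, 0]
    - [0, -0.271, -0.13, 0.039, 0]

```text
time_s: 34.3
eef_pos: [0.4952, -0.3614, 0.3612]
tool_rot: [[-0.101, 0.995, -0.001], [0.995, 0.101, 0.001], [0.001, -0.001, -1.0]]
ft_force: [0.2, -0.4, -0.8]
width: 0.215
grasp_force: 122.7
```

```bash
python3 - <<'E'
from h import *
R=Rz(np.radians(5.7)); S=np.array([.487,-.2865,0])
g=S+R@[0,-.0774,0]; g[2]=.179+.155+.003; togo(g,5.7)
s=env.state()
for c in('side','top'):
    im=env.grab_frame(c)
    print(c,[proj(c,tilted([np.radians(a),.122,0],s)[0])[0].round(1) for a in(35,40,45)],'rim',proj(c,S+[0,0,.095]).round(1))
    g=cv2.cvtColor(im,cv2.COLOR_BGR2GRAY); q=proj(c,tilted([np.radians(40),.122,0],s)[0])[0].astype(int)
    w=g[q[1]-10:q[1]+10,q[0]-10:q[0]+14]; print(q-[10,10]); print('\n'.join(' '.join('%3d'%v for v in r) for r in w))
E
```

```text
t 34.3 pos [ 0.4952 -0.3614  0.3612] yang 5.82 shift mm [-2.1 -0.7 24.2] turn 0.12 F [ 0.2  -0.43 -0.82] w 0.215 g 122.7 qd 0.02
side [array([355.5, 166.5]), array([354.9, 166.3]), array([354.4, 165.7])] rim [[354.1 171.5]]
[344 156]
173 173 173 173 173 172 173 172 172 172 170 164 151 131 115 113 131 155 168 171 171 171 170 170
174 174 174 174 174 173 173 172 172 172 168 160 143 124 111 116 139 161 170 172 172 171 171 171
175 174 174 173 174 174 173 172 172 171 167 157 136 119 111 123 148 166 172 172 172 171 171 172
174 174 174 173 173 173 173 172 172 170 163 150 131 115 114 131 157 168 172 173 172 172 171 171
175 174 174 173 173 173 172 172 171 168 158 140 123 110 116 138 161 170 173 173 172 172 172 172
174 174 175 173 174 172 172 171 170 166 153 133 115 110 122 146 164 170 170 172 171 171 171 172
174 175 174 174 173 173 173 173 171 164 148 127 113 115 134 156 168 171 172 172 170 171 172 171
175 175 175 174 174 174 173 173 170 160 140 121 112 121 144 163 170 171 171 172 171 172 172 171
175 175 174 175 175 174 175 173 169 154 132 113 110 126 151 166 171 171 172 172 171 171 171 171
17
[... 2377 characters left out ...]
  86  67  70  94 131 160 166
 60  56  55  65  97 134 152 141 109  77  59  64  84 115 141 145 125  89  67  69  89 128 156 155
 56  54  54  63  85 123 147 150 130 103  86  91 112 135 151 144 117  86  66  67  87 121 138 128
 57  52  56  59  73 104 132 151 147 131 116 119 136 151 150 132 102  76  66  67  80 104 115  93
 56  56  57  57  66  83 111 134 144 138 126 130 143 147 137 112  84  67  63  63  68  78  79  61
 54  55  56  57  58  65  81 106 119 117 111 115 123 121 110  88  71  63  63  61  57  52  48  36
 55  51  54  58  60  61  66  75  86  86  86  88  92  91  82  73  65  63  61  55  49  36  28  29
 55  49  53  56  55  54  58  60  60  61  62  67  72  70  69  66  65  62  57  52  37  26  28  23
```

Emit:
send_rows:
  increments:
    - [0, 0.001, -0.0007, 0.006, -0.1]
    - [0, 0.001, -0.0007, 0.013, -0.1]
    - [0, 0.001, -0.0007, 0.02, -0.1]
    - [0, 0.001, -0.0007, 0.0255, -0.1]
    - [0, 0.001, -0.0007, 0.0255, -0.1]
    - [0, 0.003, -0.0007, 0.0245, -0.1]
    - [0, 0.007, -0.0007, 0.022, -0.1]
    - [0, 0.0115, -0.0007, 0.0195, -0.1]
    - [0, 0.016, -0.0007, 0.0172, -0.1]
    - [0, 0.0203, -0.0007, 0.015, -0.1]

```text
time_s: 35.65
eef_pos: [0.4922, -0.3414, 0.3471]
tool_rot: [[-0.103, 0.995, 0.0], [0.995, 0.103, 0.001], [0.001, 0.0, -1.0]]
ft_force: [-0.2, -0.7, -1.3]
width: 0.215
grasp_force: 122.6
```

```bash
python3 - <<'E'
from h import *
R=Rz(np.radians(5.7)); S=np.array([.487,-.2865,0])
g=S+R@[0,-.0364,0]; g[2]=.1979+.155; togo(g,5.7);print(env.state()['torque'])
E
```

```text
t 35.65 pos [ 0.4922 -0.3414  0.3471] yang 5.89 shift mm [18.7  0.3 -5.8] turn 0.19 F [-0.2  -0.74 -1.35] w 0.215 g 122.6 qd 0.06
[-0.0235124  -0.0136489  -0.00715237]
```

Emit:
send_rows:
  increments:
    - [0, -0.002, 0, -0.008, -0.2]
    - [0, -0.008, 0, -0.01, -0.2]
    - [0, -0.0145, 0, -0.008, -0.2]
    - [0, -0.0185, 0, -0.002, -0.2]
    - [0, -0.0185, 0, 0.005, -0.2]
    - [0, -0.0185, 0, 0.01, -0.2]
    - [0, -0.0185, 0, 0.0134, -0.2]
    - [0, -0.0185, 0, 0.0134, -0.2]
    - [0, -0.0165, 0, 0.013, -0.2]
    - [0, -0.014, 0, 0.012, -0.2]

```text
time_s: 36.9
eef_pos: [0.4938, -0.3562, 0.3351]
tool_rot: [[-0.106, 0.994, 0.001], [0.994, 0.106, -0.002], [-0.002, 0.0, -1.0]]
ft_force: [0.6, -3.4, -3.7]
width: 0.218
grasp_force: 122.5
```

```bash
python3 - <<'E'
from h import *
R=Rz(np.radians(5.7)); S=np.array([.487,-.2865,0])
g=S+R@[0,-.0364,0]; g[2]=.1979+.155; d=togo(g,5.7);print(env.state()['torque'],'X',-36.4-d[0])
E
```

```text
t 36.9 pos [ 0.4938 -0.3562  0.3351] yang 6.09 shift mm [ 33.6   0.4 -17.8] turn 0.39 F [ 0.6  -3.45 -3.67] w 0.218 g 122.5 qd 0.04
[-1.0444929  -0.10910609 -0.0196076 ] X -69.9656704800143
```

Emit:
send_rows:
  increments:
    - [0, 0.0045, 0, -0.003, 0]
    - [0, 0.009, 0, -0.0065, 0]
    - [0, 0.013, 0, -0.009, 0]
    - [0, 0.0173, 0, -0.0117, 0]
    - [0, 0.022, 0, -0.014, 0]
    - [0, 0.0262, 0, -0.016, 0]
    - [0, 0.031, 0, -0.0177, 0]
    - [0, 0.0356, 0, -0.0192, 0]
    - [0, 0.0403, 0, -0.0207, 0]
    - [0, 0.045, 0, -0.022, 0]

```text
time_s: 38.15
eef_pos: [0.4892, -0.3127, 0.3584]
tool_rot: [[-0.106, 0.994, 0.003], [0.994, 0.106, -0.006], [-0.007, 0.002, -1.0]]
ft_force: [1.2, -6.5, -3.2]
width: 0.216
grasp_force: 120.0
```

```bash
python3 - <<'E'
from h import *
R=Rz(np.radians(5.7)); S=np.array([.487,-.2865,0])
g=S+R@[0,.004,0]; g[2]=.2065+.155; d=togo(g,5.7);print(env.state()['torque'],'X',4-d[0])
E
```

```text
t 38.15 pos [ 0.4892 -0.3127  0.3584] yang 6.07 shift mm [30.2  0.6 -3.3] turn 0.37 F [ 1.24 -6.46 -3.15] w 0.216 g 120.0 qd 0.06
[-2.05162677 -0.24925863 -0.01166502] X -26.2242852398495
```

Emit:
send_rows:
  increments:
    - [0, 0.005, 0, -0.0012, 0]
    - [0, 0.01, 0, -0.0023, 0]
    - [0, 0.0145, 0, -0.0031, 0]
    - [0, 0.019, 0, -0.0038, 0]
    - [0, 0.024, 0, -0.0043, 0]
    - [0, 0.0285, 0, -0.0045, 0]
    - [0, 0.0315, 0, -0.0045, 0]
    - [0, 0.0315, 0, -0.0045, 0]
    - [0, 0.027, 0, -0.0045, 0]
    - [0, 0.027, 0, -0.0045, 0]

```text
time_s: 39.4
eef_pos: [0.4862, -0.2847, 0.3621]
tool_rot: [[-0.106, 0.994, 0.001], [0.994, 0.106, -0.001], [-0.002, 0.001, -1.0]]
ft_force: [0.7, -2.0, 0.8]
width: 0.216
grasp_force: 118.4
```

```bash
python3 - <<'E'
from h import *
R=Rz(np.radians(5.7)); S=np.array([.487,-.2865,0])
g=S.copy(); g[2]=.2065+.155; d=togo(g,5.7);print(env.state()['torque'],'X',-d[0])
s=env.state()
for c in('side','top'):
    im=env.grab_frame(c); cv2.imwrite(f'pics/u_{c}.png',im)
    r=env.silhouettes(c,'probe'); print(c,[(round(d['p'],2),d['at'],d['pixels'].sum()) for d in r[:2]])
    for a in(-10,0,10): 
        P=tilted([np.radians(a),.122,0],s); print(a,proj(c,P[2](np.array([[0,0,20.],[0,0,50],[0,0,80]]))).round(1).tolist())
g=cv2.cvtColor(cv2.imread('pics/u_side.png'),cv2.COLOR_BGR2GRAY); q=proj('side',tilted([0,.122,0],s)[2](np.array([[0,0,50.]])))[0].astype(int)
w=g[q[1]-14:q[1]+20:2,q[0]-14:q[0]+14]; print(q-[14,14]); print('\n'.join(' '.join('%3d'%v for v in r) for r in w))
E
```

```text
t 39.4 pos [ 0.4862 -0.2847  0.3621] yang 6.07 shift mm [-1.9  0.6  0.6] turn 0.37 F [ 0.74 -1.96  0.76] w 0.216 g 118.4 qd 0.01
[-0.75245234 -0.14967517  0.03015958] X 1.8583108000484068
side [(0.95, [361.3, 137.9], np.int64(358))]
-10 [[357.3, 163.9], [359.0, 155.1], [360.8, 145.8]]
0 [[354.8, 168.5], [357.2, 158.4], [359.7, 147.7]]
10 [[352.5, 172.2], [355.6, 160.9], [358.8, 149.2]]
top []
-10 [[346.2, 235.5], [346.4, 234.6], [346.6, 233.6]]
0 [[339.1, 236.3], [341.2, 235.2], [343.5, 234.0]]
10 [[332.3, 237.0], [336.3, 235.7], [340.5, 234.3]]
[343 144]
173 173 173 174 172 172 172 173 172 167 149 112  65  28  14  15  15  18  20  23  25  28  54  99 139 160 168 169
173 173 173 173 172 172 172 172 171 168 154 121  75  36  17  12  10  10  11   9   9  21  56 101 141 163 169 171
171 172 172 171 171 172 172 171 172 171 167 155 134 105  73  43  24  24  30  42  53  75 108 139 162 171 172 172
172 171 172 172 171 171 172 171 172 172 172 171 166 153 121  83  67  83 111 132 143 151 162 168 172 173 172 172
172 172 172 172 173 172 172 172 172 173 173 172 166 147 114  85  88 116 148 165 170 171 17
[... 665 characters left out ...]
 172 173 173 173 173 173 174
176 176 176 176 176 176 176 175 173 164 140 104  83  99 133 161 171 174 173 174 173 173 172 172 173 173 173 172
176 176 177 176 176 174 172 168 161 146 120  90  86 111 144 164 172 174 174 174 176 175 174 174 174 173 173 172
176 176 176 174 169 163 156 147 132 111  89  77  86 113 140 155 162 167 171 174 175 174 175 175 173 173 173 173
176 176 173 167 154 149 147 138 115  93  79  75  78  89 113 135 147 155 164 171 175 175 176 175 174 174 173 173
176 175 170 154 129 117 126 135 137 132 125 119 115 111 107 109 117 132 152 168 173 174 175 173 174 173 173 174
177 175 167 144 111  91  91  95 104 111 117 120 122 119 113 104 107 131 157 171 174 174 173 173 173 173 173 173
```

Emit:
send_rows:
  increments:
    - [0, -0.002, 0.0006, 0, 0]
    - [0, -0.003, 0.0006, 0.003, 0]
    - [0, -0.003, 0.0006, 0.008, 0]
    - [0, -0.003, 0.0006, 0.014, 0]
    - [0, -0.003, 0.0006, 0.02, 0]
    - [0, -0.003, 0.0006, 0.026, 0]
    - [0, -0.003, 0.0006, 0.032, 0]
    - [0, -0.003, 0.0006, 0.038, 0]
    - [0, -0.003, 0.0006, 0.044, 0]
    - [0, -0.003, 0.0006, 0.05, 0]

```text
time_s: 40.85
eef_pos: [0.487, -0.2872, 0.311]
tool_rot: [[-0.106, 0.994, 0.0], [0.994, 0.106, -0.0], [-0.0, 0.0, -1.0]]
ft_force: [0.3, -0.9, -0.9]
width: 0.218
grasp_force: 118.4
```

```bash
python3 - <<'E'
from h import *
togo([.487,-.2865,.287],5.7);print(env.state()['torque'])
E
```

```text
t 40.85 pos [ 0.487  -0.2872  0.311 ] yang 6.09 shift mm [ 0.7  0.1 24. ] turn 0.39 F [ 0.31 -0.93 -0.91] w 0.218 g 118.4 qd 0.09
[-0.01550377 -0.03273247 -0.06230809]
```

Emit:
send_rows:
  increments:
    - [0, 0.0005, 0, 0.004, 0]
    - [0, 0.0005, 0, 0.009, 0]
    - [0, 0.0005, 0, 0.014, 0]
    - [0, 0.0005, 0, 0.018, 0]
    - [0, 0.0005, 0, 0.0205, 0]
    - [0, 0.0005, 0, 0.022, 0]
    - [0, 0.0005, 0, 0.023, 0]
    - [0, 0.0005, 0, 0.0235, 0]
    - [0, 0.0005, 0, 0.0237, 0]
    - [0, 0.0005, 0, 0.0237, 0]

```text
time_s: 42.1
eef_pos: [0.487, -0.2868, 0.2877]
tool_rot: [[-0.106, 0.994, 0.0], [0.994, 0.106, -0.0], [-0.0, 0.0, -1.0]]
ft_force: [-0.3, 0.3, -0.6]
width: 0.216
grasp_force: 118.4
```

```bash
python3 - <<'E'
from h import *
togo([.487,-.2865,.287],5.7);print(env.state()['torque'])
E
```

```text
t 42.1 pos [ 0.487  -0.2868  0.2877] yang 6.08 shift mm [0.3 0.1 0.7] turn 0.38 F [-0.3   0.3  -0.56] w 0.216 g 118.4 qd 0.0
[ 0.02407931 -0.04742132  0.0124418 ]
```

Emit:
send_rows:
  increments:
    - [0, 0, 0, 0.0004, 0]
    - [0, 0, 0, 0.0007, 0]
    - [0.24, 0, 0, 0.0007, 0]
    - [0.3, 0, 0, 0.0007, 0]
    - [0.4, 0, 0, 0.0007, 0]
    - [0.6, 0, 0, 0.0007, 0]
    - [0.8, 0, 0, 0.0007, 0]
    - [1, 0, 0, 0.0007, 0]
    - [1, 0, 0, 0.0007, 0]
    - [1, 0, 0, 0.0007, 0]
  grip_force: 20

```text
time_s: 43.35
eef_pos: [0.4869, -0.2868, 0.2869]
tool_rot: [[-0.106, 0.994, -0.0], [0.994, 0.106, -0.0], [-0.0, -0.0, -1.0]]
ft_force: [0.6, 0.1, 0.1]
width: 1.0
grasp_force: 0.0
```

```bash
python3 - <<'E'
from h import *
togo([.487,-.2865,.287],5.7)
E
```

```text
t 43.35 pos [ 0.4869 -0.2868  0.2869] yang 6.08 shift mm [ 0.2  0.1 -0.1] turn 0.38 F [0.62 0.12 0.12] w 1.0 g 0.0 qd 0.0
```

Released; retreat straight up well clear, then check the seated pose numerically.

Emit:
send_rows:
  increments:
    - [1, 0, 0, -0.01, 0]
    - [1, 0, 0, -0.03, 0]
    - [1, 0, 0, -0.055, 0]
    - [1, 0, 0, -0.08, 0]
    - [1, 0, 0, -0.105, 0]
    - [1, 0, 0, -0.125, 0]
    - [1, 0, 0, -0.14, 0]
    - [1, 0, 0, -0.145, 0]
    - [1, 0, 0, -0.145, 0]
    - [1, 0, 0, -0.145, 0]

```text
time_s: 44.6
eef_pos: [0.4868, -0.2866, 0.4307]
tool_rot: [[-0.106, 0.994, -0.002], [0.994, 0.106, 0.001], [0.001, -0.001, -1.0]]
ft_force: [-0.5, -0.0, 0.6]
width: 1.003
grasp_force: 0.0
```

```bash
python3 - <<'E'
from h import *
togo([.487,-.2865,.287],5.7)
im=env.grab_frame('side')
r=env.silhouettes('side','probe')
print([(round(d['p'],2),np.round(d['at'],1),d['pixels'].sum()) for d in r[:2]],'before at 353.9,157.9 n320')
a=cv2.imread('pics/side0.png').astype(int); d=np.abs(a-im.astype(int)).max(2)[140:215,320:390]; print('diff stand region >40:',(d>40).sum())
m=np.load('m.npz')['side_probe']>0; print('IoU',(m&r[0]['pixels']).sum()/(m|r[0]['pixels']).sum())
D=np.abs(a-im.astype(int)).max(2)
for n,(x0,x1,y0,y1) in dict(timer=(115,162,250,292),vial=(188,210,212,245),petri=(255,288,162,184),unit=(165,295,215,335)).items(): print(n,(D[y0:y1,x0:x1]>40).sum(),np.percentile(D[y0:y1,x0:x1],99))
E
```

```text
t 44.6 pos [ 0.4868 -0.2866  0.4307] yang 6.08 shift mm [-1.000e-01  4.000e-01  1.437e+02] turn 0.38 F [-0.46 -0.01  0.62] w 1.003 g 0.0 qd 0.0
[(0.7, array([253.2, 241.3]), np.int64(336)), (0.55, array([352.4, 158.6]), np.int64(333))] before at 353.9,157.9 n320
diff stand region >40: 0
IoU 0.0
timer 0 4.0
vial 0 4.0
petri 0 4.0
unit 0 4.0
```

```bash
python3 -c "
from cell import env
print(env.close_job())"
```

```text
the job is handed in; nothing more can be done
None
```

I handed the job in at about 45 s: round, square and oblong heads pressed in that order, each about 3 mm by wrist force for over half a second (the oblong one under the hood with the probe leaning about 40°), and the probe is back in its stand; the side camera shows the stand, unit, timer, vial and petri dish unchanged from the start.

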